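# Seat a lock backplate on its pins and hold the cam lever at full lift

### The arm

A 6-joint arm with a two-finger parallel gripper is mounted at the origin on a cart in front of the work surface, level with it; the furniture and walls round the work are solid. World frame = base frame: x ahead of the robot, y to its left, z up, the work surface at z = 0. Lengths are in m, angles in rad, forces in N, time in s.
With the tool pointing down it reaches from about 0.35 to 0.975 m from the base axis. Payload 4.9 kg.
Tool frame: the origin (TCP) lies on the mounting face of the last link; the fingertips stand 173 mm ahead of it and the grasp point (between the pads) lies ctrl.pinch_z ahead of it (ctrl.pinch_z is the distance from the TCP to the grasp point, in m); z points along the fingers, y is the line along which they close (so a half turn about z gives the same grasp; the last joint's range is limited). The gripper opens to 85 mm and grips with 20 to 120 N. Pads are 22 mm wide; open, the fingers measure 114 mm over their backs; the gripper's body (76 mm by 85 mm) begins 54 mm behind the grasp point. The pads swing forward as they close: fully open they stand 13 mm farther back than shut.
Start: joints at [-1.438, 0.053, 1.613, -0, 1.476, -0.119], TCP at [0.156, -0.605, 0.405] pointing down, gripper open.
Joint ranges: [-3.01, 3.01], [-1.01, 2.22], [0.06, 2.58], [-1.02, 4.17], [0.09, 2.62], [-3.14, 3.14]. Speed limits (rad/s): [2.57, 2.57, 3.14, 3.14, 3.14, 3.14].

### API

Orientations are given as a rotation vector (axis times angle).
In Python, from station import telemetry, eyes, ctrl gives the robot as it stands.
- The arm moves only by the tool apply_moves, never from a script. Its argument "plan" is a list of rows, each a list of 5 numbers: the finger opening in m, from 0 to 0.0854, then the shift along the tool's x, y, z in m, then the turn about the tool's z in rad. In form: [[jaw, x, y, z, roll], ...]. A call has 1 to 12 rows; each row is the pose to reach, as a shift and turn from the pose commanded when the call began, along the tool's axes at that moment; what a row does not reach only later rows make up. A row lasts 1/12 s, in which the tool goes at most 41.7 mm and 7.16 degrees, less where a joint would pass 70% of its speed; a pose out of reach is approached as far as the arm can. A call with a gripper value outside its range is refused whole. The fingers move at their own pace and stop on an object; "newtons" is the grip in N (left out, the last holds). Time passes only in rows, so rows that repeat a pose let the fingers close. It gives the time, the measured TCP pose, the force, the opening and the grip force at its end, in the units of the state.
- telemetry.get_obs(): the state, without advancing time (a new reading comes with each control period).
- eyes.get_image(name): name is "side" or "top"; returns a dict with "img" (480x640x3 uint8, blue, green, red), "range_z" (480x640 float32, m along the optical axis (not along the pixel's ray), 0 where there is no reading), "K" (3x3 intrinsics, pixels), "pose" (4x4, takes a point from camera to world coordinates). Camera axes: x right, y down, z forward; pixel columns grow to the right and rows downward; lengths in m; the calibration is good to about 2 mm. A picture is of the moment at which its call begins.
- ctrl.finish_job(): hands the job in; it is judged then, once.
Trained networks look in a picture, given as the dict that the camera call returned (one of the last four; its "shot" number tells which), for a name from the list of things; names that differ only in an ending like _2 or _b are one class to them, and where a whole thing is asked for, a point or a joint stands for the part that bears it (a point fixed in the world has none). Each returns a list of dicts, best first, with "confidence" (0 to 1); they miss things now and then, are a little off and sometimes report something else, mostly with a low value. They report only what shows in the picture. A call takes as long as a camera call.
- eyes.search_frame(thing, picture): "box" ([left, top, right, bottom] in pixels, round what is visible of it).
- eyes.outline_of(thing, picture): "region" (480x640 bool, what is visible of it) and "box" ([left, top, right, bottom] in pixels, round what is visible of it).
- eyes.tip_of(thing, picture): "point" ([column, row] in pixels: a listed point, or the origin of a listed thing).
The state is a dict: "t": time; "q": joint angles; "dq": joint speeds; "effort": joint torques, N m; "tool_pos": TCP position; "tool_rot": TCP orientation; "contact_force": force on the tool from outside, world axes, zero at the start; "wrist_torque": the same for the moment, N m; "opening": finger opening in m; "grip_force": force on a finger pad.
Only numpy, scipy, OpenCV 4.12 (cv2) and the standard library are available. Lean on these libraries where they do the work, as an engineer would, in place of code of your own. Each camera call takes 0.05 s, during which the arm holds its last target. There are 200 camera calls.

### The job

Lower the lock backplate over the two locating pins of the cam fixture until it rests flush on the fixture's base, and let go of it. Then swing the spring-loaded cam lever round to its highest lift, where it points straight away from the plate over the index rib, so that the jaw nose presses on the plate's edge, and finish while still holding the lever there: it springs back when let go. Do not disturb the other things on the bench.

Things in the scene. Friction and masses are not known exactly. Their poses are not given: they have to be found in the camera images.
- fixture: Cam fixture, fixed to the bench: grey-painted base plate 12 mm thick, from x = -130 to +48 mm and y = -62 to +62 mm of its own frame. Origin on the bench top midway between the two locating pins; z up. The jaw lies on the -x side of the pins (it and its guide cheeks up to 24 mm above the bench); behind it, at x = -85 mm, is the cam lever's vertical pivot.
- pin_left (a point): Tip of the steel locating pin at x = 0, y = +38 mm of the fixture, 29 mm above the bench. Both pins: 10 mm diameter, 17 mm tall above the base, the upper 8 mm coned to 4 mm.
- pin_right (a point): Tip of the other, equal locating pin, at y = -38 mm of the fixture, 29 mm above the bench.
- index_rib (a point): Top of the index rib, a small dark ridge 22 mm long along x on the base, 117 mm from the fixture's origin towards -x, 14.5 mm above the bench. The lever passes over it without touching.
- jaw_nose: Small dark steel nose, 18 mm wide and 6 mm high, of the sliding jaw. It moves along +x of the fixture: the cam lifts it by 6 mm x sin(lever angle), it closes a 4 mm gap and then presses through a spring with 2 to 6 N on the -x edge of the seated plate. Its origin lies at the fixture's origin when the cam is released.
- cam_lever (a joint): Angle of the cam lever, rad. 0: released, lever pointing to -y of the fixture; it grows clockwise seen from above; at 1.57 (highest lift) the lever points to -x of the fixture, over the index rib, away from the pins; beyond that the lift falls again (end stop at 2.3). A spring of 0.15 N m/rad returns it towards 0 against a friction of 0.05 N m, so it starts between 0 and 0.25.
- cam_knob (a point): Middle of the black round knob standing upright on the lever's free end, 19 mm diameter, 41 mm tall (from 31.5 to 72.5 mm above the bench), 75 mm from the pivot axis; this point is 52.5 mm above the bench. The lever bar below it is 14 mm wide, its top 31.5 mm above the bench. The knob is fixed to the lever and turns with it.
- cam_pivot (a point): Point on the lever's vertical pivot axis, 52.5 mm above the bench (the pivot bolt itself ends at 36 mm).
- backplate: Loose brass lock backplate, about 0.35 kg, lying flat. Origin at the centre of its underside; plate 64 mm (x) x 112 mm (y) x 8 mm thick, two through holes of 12 mm at y = -38 and +38 mm, x = 0. On its middle stands a block-shaped lock housing 24 mm (x) x 40 mm (y), 44 mm tall above the plate. It fits the pins either way round.
- plate_mid (a point): Centre of the backplate and housing, half-way up: 26 mm above its underside (18 mm above the plate's top face), on the vertical axis of the housing; axes as the backplate's. Seated flush it is 38 mm above the bench, over the fixture's origin.
- padlock: Bystander: grey padlock lying flat, 77x50x21 mm, origin at the centre of its underside.
- tape_roll: Bystander: roll of black tape lying flat, 57x54x19 mm, origin at the centre of its underside.
- lock_cylinder: Bystander: grey lock cylinder, 43x24x40 mm, origin at the centre of its underside.
- brass_padlock: Bystander: brass padlock lying flat, 69x45x19 mm, origin at the centre of its underside.
- tape_measure: Bystander: yellow tape measure, 32x75x67 mm, origin at the centre of its underside.

How it is judged:
On the way, in this order (a step that is already met when the one before it is completed fails the run):
1. the backplate rests flush over both pins, let go, with the cam lever still released (z of plate_mid in the frame of fixture below 0.0395 m and horizontal distance between plate_mid and fixture below 0.004 m and angle between plate_mid's own z axis and vertical below 0.03 rad and angle between the y axis of plate_mid and the y axis of fixture, either way round below 0.06 rad and contact force between the fingers and backplate below 0.3 N and value of joint cam_lever below 0.6 rad), for 0.2 s.
2. the cam lever is held at its highest lift and the jaw nose presses on the plate (z of plate_mid in the frame of fixture below 0.0395 m and horizontal distance between plate_mid and fixture below 0.004 m and angle between plate_mid's own z axis and vertical below 0.03 rad and angle between the y axis of plate_mid and the y axis of fixture, either way round below 0.06 rad and contact force between the fingers and backplate below 0.3 N and value of joint cam_lever between 1.4 and 1.74 rad and contact force between jaw_nose and backplate above 1 N and contact force between the fingers and fixture above 0.8 N), for 0.3 s.
At the end, for the whole second after the job is handed in: The backplate is over both pins, centred within 4 mm, flush within 1.5 mm, level and not touched by the fingers; the fingers hold the cam lever (at least 0.8 N) within about 10 degrees of its highest lift (1.40 to 1.74 rad); the jaw nose presses on the plate with at least 1 N (all of step 2); the arm keeps its last pose, push and grip.
It fails at once if another thing on the bench is moved by more than 30 mm (distance of any of padlock, tape_roll, lock_cylinder, brass_padlock, tape_measure from where it was at the start of the episode above 0.03 m).
It also fails if it takes over 51 s, if anything falls off the work surface, if the arm or the gripper's body presses on something with over 40 N, if the wrist force passes 120 N, or if a joint passes its speed limit or range.

## Working session

There is one attempt and no reset: what is moved stays moved. The work goes in short steps, Python scripts to look and compute and a tool call to move; the robot and the scene stay as the last step left them, time stands still between calls to the robot, and variables do not carry over. Pictures are saved under pics/ and viewed, at most 10 in all, crops included, and the job is handed in when it is done.

Besides the shell and the picture viewer there is one more tool, called after "Request:" as name(argument=value, ...) on one line, values as JSON. apply_moves: Moves the arm, as the interface text tells. Its arguments: {"type":"object","properties":{"plan":{"type":"array","items":{"type":"array","items":{"type":"number"}}},"newtons":{"type":"number"}},"required":["plan"]}

```bash
mkdir -p pics; cat > h.py <<'E'
import numpy as np, cv2
from scipy.spatial.transform import Rotation as R
from station import telemetry, eyes, ctrl
def at_z(p,im,z):
    K,T=im["K"],im["pose"]; d=T[:3,:3]@np.linalg.solve(K,[p[0],p[1],1.]); o=T[:3,3]
    return o+d*(z-o[2])/d[2]
def cloud(im):
    Z=im["range_z"]; v,u=np.mgrid[:480,:640]
    P=np.stack([u*Z,v*Z,Z],-1)@np.linalg.inv(im["K"]).T
    return P@im["pose"][:3,:3].T+im["pose"][:3,3]
def proj(p,im):
    T=im["pose"]; c=im["K"]@(T[:3,:3].T@(np.array(p)-T[:3,3])); return c[:2]/c[2]
def state():
    o=telemetry.get_obs(); print({k:np.round(o[k],4).tolist() for k in("t","q","tool_pos","tool_rot","contact_force","opening","grip_force")}); return o
E
python3 - <<'E'
from h import *
o=state(); print(ctrl.pinch_z)
print(R.from_rotvec(o["tool_rot"]).as_matrix().round(3))
HZ=dict(pin_left=.029,pin_right=.029,index_rib=.0145,cam_knob=.0525,cam_pivot=.0525,plate_mid=.026,fixture=0,backplate=0,padlock=0,tape_roll=0,lock_cylinder=0,brass_padlock=0,tape_measure=0)
for n in("top","side"):
    im=eyes.get_image(n); cv2.imwrite(f"pics/{n}0.png",im["img"]); print(n,im["pose"].round(3).tolist())
    for t,z in HZ.items():
        r=eyes.tip_of(t,im)[:2]
        print(t,[(np.round(a["point"]).tolist(),round(a["confidence"],2),at_z(a["point"],im,z)[:2].round(4).tolist()) for a in r])
E
```

```text
{'t': 0.0, 'q': [-1.438, 0.0534, 1.6143, 0.0, 1.476, -0.119], 'tool_pos': [0.1557, -0.605, 0.4035], 'tool_rot': [-3.1148, -0.3941, -0.0], 'contact_force': [-0.3199, -0.8854, 0.0017], 'opening': 0.0852, 'grip_force': 0.0}
0.1547
[[ 0.968  0.249 -0.   ]
 [ 0.249 -0.968  0.002]
 [ 0.    -0.002 -1.   ]]
top [[-0.007, -0.977, 0.214, 0.248], [-1.0, 0.006, -0.005, -0.074], [0.004, -0.214, -0.977, 1.285], [0.0, 0.0, 0.0, 1.0]]
pin_left [([457.0, 254.0], 0.92, [0.4986, -0.4271])]
pin_right [([456.0, 282.0], 0.97, [0.4278, -0.4192]), ([416.0, 294.0], 0.33, [0.3994, -0.3197])]
index_rib [([408.0, 266.0], 0.8, [0.4719, -0.3056])]
cam_knob [([416.0, 292.0], 0.72, [0.401, -0.3158])]
cam_pivot [([424.0, 260.0], 0.82, [0.4798, -0.3374])]
plate_mid [([358.0, 252.0], 0.71, [0.5071, -0.1791])]
fixture [([452.0, 267.0], 0.84, [0.4709, -0.4202])]
backplate [([349.0, 252.0], 0.61, [0.5137, -0.1557])]
padlock [([308.0, 275.0], 0.73, [0.4529, -0.0507])]
tape_roll [([386.0, 222.0], 0.55, [0.5931, -0.2555])]
lock_cylinder [([387.0, 225.0], 0.67, [0.5833, -0.2578])]
brass_padlock [([172.0, 279.0], 0.63, [0.445
[... 276 characters left out ...]
0.4296]), ([333.0, 297.0], 0.56, [0.4956, -0.2134])]
pin_right [([310.0, 368.0], 0.76, [0.4241, -0.4144])]
index_rib [([331.0, 334.0], 0.57, [0.4763, -0.3137])]
cam_knob [([292.0, 326.0], 0.72, [0.4005, -0.322])]
cam_pivot [([330.0, 329.0], 0.9, [0.4715, -0.3422])]
plate_mid [([334.0, 284.0], 0.88, [0.5064, -0.1656])]
fixture [([292.0, 205.0], 0.19, [0.4446, 0.2901])]
backplate [([334.0, 296.0], 0.96, [0.5035, -0.1718])]
padlock [([305.0, 272.0], 0.92, [0.4491, -0.0667])]
tape_roll [([393.0, 292.0], 0.7, [0.6361, -0.1793])]
lock_cylinder [([381.0, 318.0], 0.76, [0.5897, -0.2646])]
brass_padlock [([294.0, 204.0], 0.48, [0.4538, 0.2964])]
tape_measure [([289.0, 236.0], 0.89, [0.4247, 0.1059])]
```

```bash
python3 - <<'E'
from h import *
ims={}
for n in("top","side"):
    im=eyes.get_image(n); P=cloud(im)
    c=cv2.resize(im["img"][180:420,240:560],None,fx=2.5,fy=2.5,interpolation=cv2.INTER_CUBIC) if n=="side" else cv2.resize(im["img"][190:340,290:490],None,fx=4,fy=4,interpolation=cv2.INTER_CUBIC)
    cv2.imwrite(f"pics/{n}1.png",c)
    r=eyes.outline_of("backplate",im)[0]; m=cv2.erode(r["region"].astype(np.uint8),np.ones((2,2)))>0
    p=P[m]; p=p[(p[:,2]>-.01)]
    print(n,r["confidence"],m.sum(),np.percentile(p[:,2],[5,50,95]).round(3))
    for lo,hi in((.042,.06),(.003,.014)):
        s=p[(p[:,2]>lo)&(p[:,2]<hi)]
        if len(s)>5: print(lo,len(s),[np.round(a,4) for a in cv2.minAreaRect((s[:,:2]*1000).astype(np.float32))])
E
```

```text
top 0.8 952 [0.004 0.009 0.053]
0.042 162 [array([ 506.9892, -170.7805]), array([40.2406, 24.5253]), np.float64(14.5937)]
0.003 718 [array([ 505.7475, -171.0827]), array([109.7666,  63.9666]), np.float64(16.8804)]
side 0.65 22 [0.016 0.02  0.022]
```

View pics/top1.png

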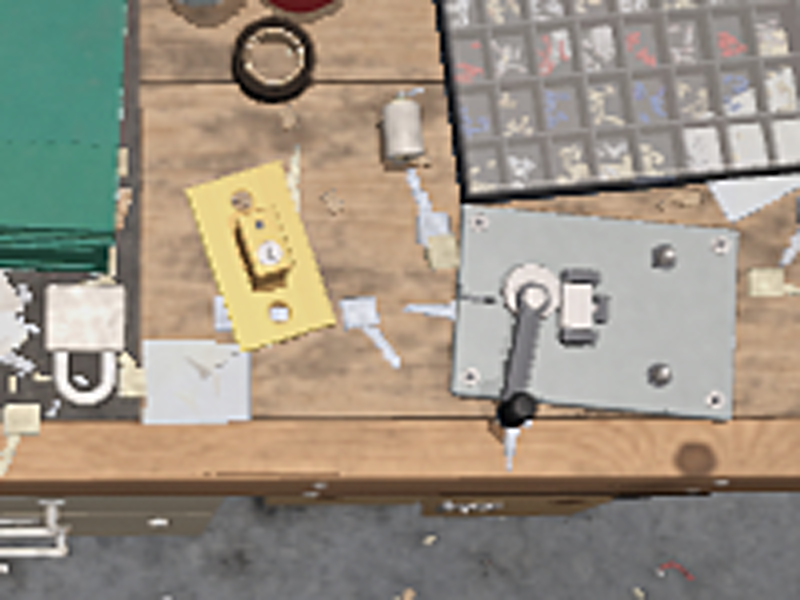

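View pics/side1.png

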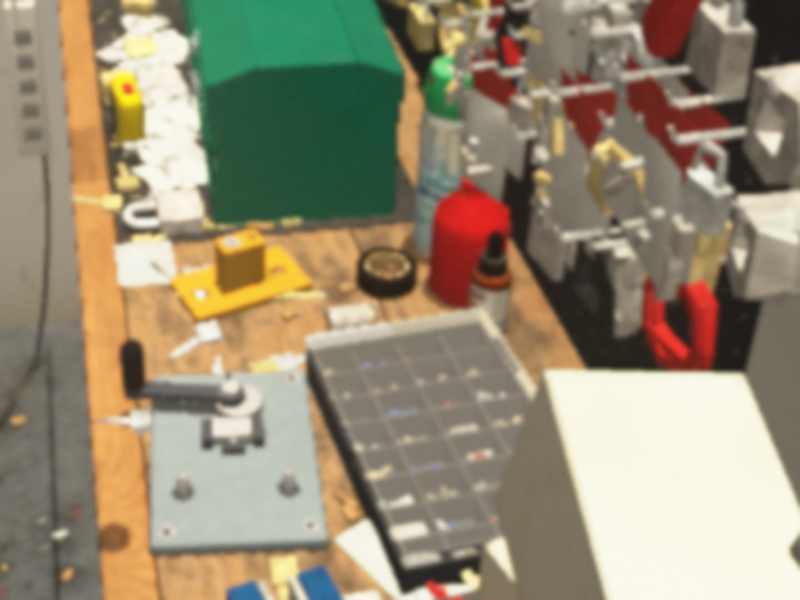

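The pictures agree with the networks. In the top crop the yellow backplate is at about (262,255) with its long axis tilted, the fixture is at about (595,310) with pins at (663,257) and (658,374), and the knob is at (515,410). The lever is released, pointing towards the robot.

```bash
cat >> h.py <<'E'
from scipy.optimize import least_squares
def rect(im,name,lo,hi,L,W,seed,rad):
    P=cloud(im).reshape(-1,3); s=P[(P[:,2]>lo)&(P[:,2]<hi)&(np.hypot(*(P[:,:2]-seed).T)<rad)]
    return [np.round(a,2) for a in cv2.minAreaRect((s[:,:2]*1000).astype(np.float32))],len(s)
E
python3 - <<'E'
from h import *
im=eyes.get_image("top"); P=cloud(im)
r=eyes.outline_of("fixture",im)[0]; m=r["region"]; p=P[m]; s=p[(p[:,2]>.006)&(p[:,2]<.018)]
print("fix",r["confidence"],m.sum(),len(s),np.median(s[:,2]),cv2.minAreaRect((s[:,:2]*1000).astype(np.float32)))
mm=np.zeros((480,640),np.uint8); mm[m]=1
c=max(cv2.findContours(mm,0,2)[0],key=cv2.contourArea)
w=np.array([at_z(q[0],im,.012)[:2] for q in c])*1000; print("fix contour",cv2.minAreaRect(w.astype(np.float32)))
mm=eyes.outline_of("backplate",im)[0]["region"].astype(np.uint8)
c=max(cv2.findContours(mm,0,2)[0],key=cv2.contourArea)
w=np.array([at_z(q[0],im,.008)[:2] for q in c])*1000; print("bp contour",cv2.minAreaRect(w.astype(np.float32)))
# toolbox: tall things near
t=P[(P[...,2]>.06)&(P[...,1]>-.25)&(P[...,1]<0.05)&(P[...,0]>.3)&(P[...,0]<.75)]
print("tall",t.min(0),t.max(0)); 
for y in np.arange(-.16,.04,.02):
    k=t[abs(t[:,1]-y)<.01]
    if len(k): print(y.round(2),len(k),k[:,0].min().round(3),k[:,0].max().round(3),k[:,2].max().round(3))
t=P[(P[...,2]>.02)&(P[...,1]<-.3)&(P[...,0]>.5)&(P[...,0]<.75)]; print("tray",t.min(0),np.percentile(t,98,axis=0))
E
```

```text
fix 0.84 3384 2780 0.011948524246635284 ((469.9774169921875, -383.79473876953125), (179.37252807617188, 125.15532684326172), 84.07123565673828)
fix contour ((462.5476379394531, -382.203369140625), (178.6704864501953, 140.19940185546875), 83.8731689453125)
bp contour ((507.267578125, -170.8951873779297), (115.69276428222656, 64.13688659667969), 17.751724243164062)
tall [ 0.48523295 -0.24996196  0.06003639] [0.74946196 0.04997734 0.7478509 ]
-0.16 1991 0.664 0.749 0.713
-0.14 1951 0.663 0.748 0.739
-0.12 2277 0.663 0.748 0.74
-0.1 1914 0.674 0.749 0.737
-0.08 2297 0.49 0.749 0.733
-0.06 2597 0.49 0.748 0.748
-0.04 2719 0.491 0.748 0.745
-0.02 2527 0.492 0.749 0.739
-0.0 2600 0.493 0.748 0.739
0.02 2455 0.485 0.748 0.735
tray [ 0.50000907 -0.90806518  0.02000016] [ 0.7450253  -0.30748967  0.70529306]
```

Request:
apply_moves(plan=[[0.06,0.448,-0.333,0.05,-0.045],[0.06,0.448,-0.333,0.05,-0.045],[0.06,0.448,-0.333,0.05,-0.045],[0.06,0.448,-0.333,0.05,-0.045],[0.06,0.448,-0.333,0.05,-0.045],[0.06,0.448,-0.333,0.05,-0.045],[0.06,0.448,-0.333,0.05,-0.045],[0.06,0.448,-0.333,0.05,-0.045],[0.06,0.448,-0.333,0.05,-0.045],[0.06,0.448,-0.333,0.05,-0.045],[0.06,0.448,-0.333,0.05,-0.045],[0.06,0.448,-0.333,0.05,-0.045]])

```text
t: 2.75
tool_pos: [0.4697, -0.2161, 0.3603]
tool_rot: [3.106, 0.464, 0.001]
contact_force: [0.1, -0.6, 0.7]
opening: 0.06
grip_force: 0.0
```

```bash
cat >> h.py <<'E'
def go(x,y,z,ya=None):
    "shift in tool axes to reach TCP x,y,z with tool y at world angle ya (deg)"
    o=telemetry.get_obs(); M=R.from_rotvec(o["tool_rot"]).as_matrix(); a=np.degrees(np.arctan2(M[1,1],M[0,1]))
    print("t",round(o["t"],2),"pos",o["tool_pos"].round(4),"yang",a.round(2),"F",o["contact_force"].round(1),"tilt",M[:,2].round(3))
    d=M.T@(np.array([x,y,z])-o["tool_pos"]); print("shift",d.round(4),"roll",np.radians(-(ya-a)).round(4))
E
python3 - <<'E'
from h import *
go(.5065,-.171,.30,-73)
pl=[];pr=[];kn=[]
for n in("top","side","top","side"):
    im=eyes.get_image(n); P=cloud(im)
    for t,z in(("pin_left",.029),("pin_right",.029),("cam_knob",.0525),("cam_pivot",.0525)):
        for a in eyes.tip_of(t,im)[:1]: print(n,t,round(a["confidence"],2),at_z(a["point"],im,z)[:2].round(4))
    if n=="top":
        k=P[(P[...,0]>.5)&(P[...,0]<.64)&(P[...,1]>-.08)&(P[...,1]<.05)]; print("box z",np.percentile(k[:,2],[50,90]))
E
```

```text
t 2.75 pos [ 0.4697 -0.2161  0.3603] yang -73.0 F [ 0.1 -0.6  0.7] tilt [ 0.001 -0.001 -1.   ]
shift [ 0.0484 -0.0324  0.0603] roll 0.0
top pin_left 0.91 [ 0.5034 -0.4302]
top pin_right 0.76 [ 0.4296 -0.4203]
top cam_knob 0.81 [ 0.398  -0.3225]
top cam_pivot 0.59 [ 0.4738 -0.3321]
box z [0.17060217 0.17412583]
side pin_left 0.83 [ 0.4996 -0.4323]
side pin_right 0.83 [ 0.4246 -0.412 ]
side cam_knob 0.94 [ 0.4004 -0.3187]
side cam_pivot 0.87 [ 0.4719 -0.3403]
top pin_left 0.56 [ 0.5027 -0.4218]
top pin_right 0.86 [ 0.4261 -0.4179]
top cam_knob 0.58 [ 0.4078 -0.3205]
top cam_pivot 0.7 [ 0.4805 -0.333 ]
box z [0.17064609 0.17408076]
side pin_left 0.95 [ 0.5025 -0.4278]
side pin_right 0.73 [ 0.4229 -0.4187]
side cam_knob 0.81 [ 0.4087 -0.3269]
side cam_pivot 0.86 [ 0.4743 -0.345 ]
```

Request:
apply_moves(plan=[[0.06,0.036,-0.024,0.03,0],[0.06,0.048,-0.032,0.06,0],[0.06,0.048,-0.032,0.09,0],[0.06,0.048,-0.032,0.12,0],[0.06,0.048,-0.032,0.12,0]])

```text
t: 4.17
tool_pos: [0.5028, -0.1715, 0.2331]
tool_rot: [-3.099, -0.465, 0.017]
contact_force: [-1.3, 1.0, -0.8]
opening: 0.0603
grip_force: 0.0
```

```bash
python3 - <<'E'
from h import *
im=eyes.get_image("side"); cv2.imwrite("pics/s2.png",cv2.resize(im["img"][200:340,270:430],None,fx=4,fy=4,interpolation=cv2.INTER_CUBIC))
im=eyes.get_image("top"); 
mm=eyes.outline_of("backplate",im)[0]["region"]; P=cloud(im)[mm]
s=P[(P[:,2]>.003)&(P[:,2]<.014)]; print(len(s),cv2.minAreaRect((s[:,:2]*1000).astype(np.float32)))
go(.5065,-.171,.187,-73)
E
```

```text
Traceback (most recent call last):
IndexError: list index out of range
```

View pics/s2.png

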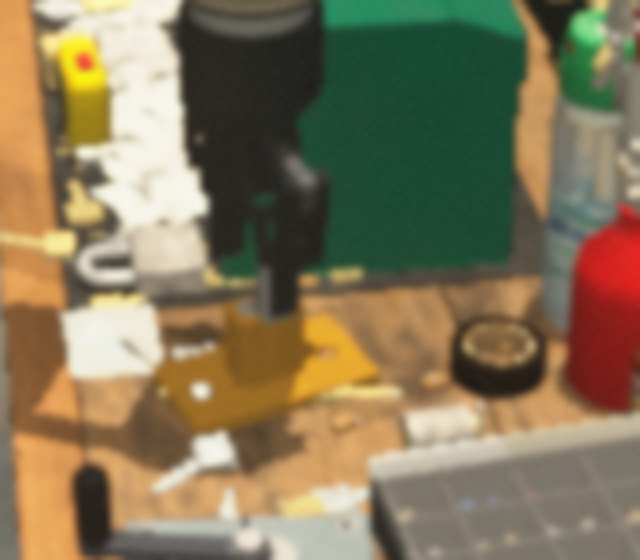

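The front finger, at about (280,290) in the crop, stands in front of the housing at (262,330). That fits its offset along the closing line, so I go down and grip.

```bash
python3 - <<'E'
from h import *
go(.5065,-.171,.187,-73)
E
```

```text
t 4.32 pos [ 0.5058 -0.1737  0.2414] yang -73.0 F [ 0.1 -0.3  0.5] tilt [ 0.001 -0.001 -1.   ]
shift [ 0.0014 -0.0024  0.0544] roll -0.0
```

Request:
apply_moves(plan=[[0.06,0.001,-0.002,0.02,0],[0.06,0.001,-0.002,0.04,0],[0.06,0.001,-0.002,0.054,0],[0.06,0.001,-0.002,0.054,0],[0.06,0.001,-0.002,0.054,0],[0.0,0.001,-0.002,0.054,0],[0.0,0.001,-0.002,0.054,0],[0.0,0.001,-0.002,0.054,0],[0.0,0.001,-0.002,0.054,0],[0.0,0.001,-0.002,0.054,0]], newtons=60)

```text
t: 5.15
tool_pos: [0.5066, -0.1716, 0.1881]
tool_rot: [3.105, 0.464, 0.004]
contact_force: [-1.2, 0.4, 6.0]
opening: 0.0237
grip_force: 60.5
```

Request:
apply_moves(plan=[[0.0,0,0,-0.03,0],[0.0,0,0,-0.06,0],[0.0,-0.01,0.02,-0.09,0],[0.0,-0.025,0.05,-0.1,0.08],[0.0,-0.04,0.08,-0.1,0.16],[0.0,-0.055,0.11,-0.1,0.24],[0.0,-0.07,0.14,-0.1,0.32],[0.0,-0.085,0.17,-0.1,0.38],[0.0,-0.1,0.2,-0.1,0.41],[0.0,-0.113,0.229,-0.1,0.41],[0.0,-0.113,0.229,-0.1,0.41],[0.0,-0.113,0.229,-0.1,0.41]])

```text
t: 6.15
tool_pos: [0.4638, -0.4244, 0.2853]
tool_rot: [-3.135, 0.182, 0.002]
contact_force: [-0.3, 0.5, -3.4]
opening: 0.0234
grip_force: 60.5
```

```bash
python3 - <<'E'
from h import *
im=eyes.get_image("top"); cv2.imwrite("pics/t3.png",cv2.resize(im["img"][200:340,380:520],None,fx=4,fy=4,interpolation=cv2.INTER_CUBIC))
P=cloud(im)
s=P[(P[...,2]>.095)&(P[...,2]<.125)&(P[...,0]>.35)&(P[...,0]<.55)&(P[...,1]<-.35)&(P[...,1]>-.5)]; print(len(s),cv2.minAreaRect((s[:,:2]*1000).astype(np.float32)),np.median(s[:,2]))
im=eyes.get_image("side"); cv2.imwrite("pics/s3.png",cv2.resize(im["img"][260:420,250:410],None,fx=4,fy=4,interpolation=cv2.INTER_CUBIC))
go(.4655,-.424,.288,-96.5)
for t in("pin_left","pin_right","plate_mid"):print(t,[(a["point"],round(a["confidence"],2)) for a in eyes.tip_of(t,im)[:2]])
E
```

```text
17 ((519.9257202148438, -401.12005615234375), (7.746904373168945, 15.044453620910645), 35.39866256713867) 0.10361101161740316
t 6.25 pos [ 0.4644 -0.4225  0.2851] yang -96.49 F [ 0.8  0.6 -3.1] tilt [-0.001  0.002 -1.   ]
shift [ 0.0013  0.0014 -0.0029] roll 0.0003
pin_left [([332.7, 324.5], 0.67), ([356.2, 368.9], 0.62)]
pin_right [([310.6, 368.6], 0.87)]
plate_mid [([331.6, 327.2], 0.94)]
```

View pics/s3.png

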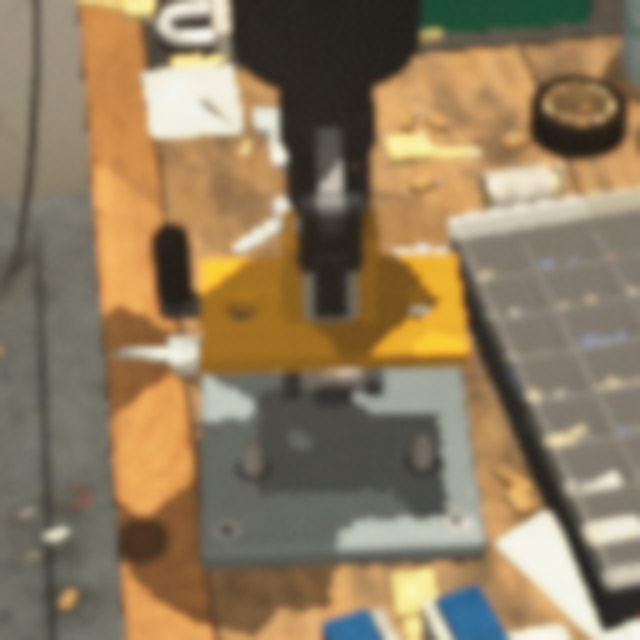

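```bash
cat > m.py <<'E'
from h import *
def measure(bins):
    im=eyes.get_image("side"); o=telemetry.get_obs(); zu=o["tool_pos"][2]-.188
    S=cv2.cvtColor(im["img"],cv2.COLOR_BGR2HSV)[...,1].astype(float)
    g=cv2.GaussianBlur(S,(1,5),.8); g=np.gradient(g,axis=0)
    def edge(zg,sign,cols,off,win=5):
        pts=[]
        for c in cols:
            r0=int(round(off(c))); r=np.arange(r0-win,r0+win+1); w=np.clip(sign*g[r,c],0,None)
            k=r[w.argmax()]; rr=np.arange(k-2,k+3); ww=np.clip(sign*g[rr,c],0,None)+1e-6; pts.append(at_z([c,(rr*ww).sum()/ww.sum()],im,zg)[:2])
        pts=np.array(pts); p=np.polyfit(pts[:,0],pts[:,1],1); res=pts[:,1]-np.polyval(p,pts[:,0]); ok=abs(res)<.004
        p=np.polyfit(pts[ok,0],pts[ok,1],1); return p,res[ok].std(),ok.sum()
    f0=np.array([.465,-.4235]); a=np.radians(-6.5)
    u=lambda th:np.array([[np.cos(th),np.sin(th)],[np.sin(th),-np.cos(th)]]) # rows: y-axis, x-axis of fixture
    def pred(centre,th,dx,z):
        U=u(th); A,B=[proj([*(centre+dx*U[1]+s*U[0]),z],im) for s in(-.05,.05)]
        return lambda c:A[1]+(B[1]-A[1])*(c-A[0])/(B[0]-A[0]),range(int(A[0])+1,int(B[0]))
    of,cl=pred(f0,a,.048,0.0); pb=edge(0.0,1,cl,of)
    op,cl=pred(o["tool_pos"][:2],a,.032,zu); pp=edge(zu,-1,cl,op)
    print("zu",zu.round(4)," base edge ang",np.degrees(np.arctan(pb[0][0])).round(2),pb[1:]," plate edge ang",np.degrees(np.arctan(pp[0][0])).round(2),pp[1:])
    yb=np.polyval(pb[0],.465)+.048/np.cos(a); yp=np.polyval(pp[0],.465)+.032/np.cos(a)
    print("y at x=.465: fixture axis",yb.round(4)," plate axis",yp.round(4)," tcp",o["tool_pos"].round(4))
    return im
E
python3 - <<'E'
from m import *
im=measure(0)
h=[at_z(p,im,.105)[:2] for p in((309.5,338.2),(355,338))]; t=[at_z(p,im,.029)[:2] for p in((310.6,368.6),(356.2,368.9))]
print("holes",np.round(h,4).tolist(),np.mean(h,0).round(4),"pins",np.round(t,4).tolist(),np.mean(t,0).round(4))
E
```

```text
zu 0.0979  base edge ang -5.17 (np.float64(0.0003059131287550388), np.int64(56))  plate edge ang -5.35 (np.float64(0.0006810300011600195), np.int64(59))
y at x=.465: fixture axis -0.4207  plate axis -0.4191  tcp [ 0.4649 -0.422   0.2859]
holes [[0.4261, -0.4211], [0.5026, -0.4329]] [ 0.4644 -0.427 ] pins [[0.4258, -0.4159], [0.5061, -0.4293]] [ 0.4659 -0.4226]
```

The crop shows the plate held level above the pins. Its holes are at about (238,313) and (420,312), just behind the pin tips at (252,447) and (423,435), and the jaw and lever are clear.

Request:
apply_moves(plan=[[0.0,0.001,0.001,0.02,0],[0.0,0.001,0.001,0.04,0],[0.0,0.001,0.001,0.055,0],[0.0,0.001,0.001,0.063,0],[0.0,0.001,0.001,0.063,0],[0.0,0.001,0.001,0.063,0]])

```text
t: 6.95
tool_pos: [0.4655, -0.424, 0.2228]
tool_rot: [-3.136, 0.177, 0.001]
contact_force: [0.4, -0.3, -2.8]
opening: 0.0235
grip_force: 60.6
```

```bash
python3 - <<'E'
from m import *
im=measure(0); measure(0)
cv2.imwrite("pics/s4.png",cv2.resize(im["img"][300:410,270:390],None,fx=5,fy=5,interpolation=cv2.INTER_CUBIC))
E
```

```text
zu 0.0359  base edge ang -5.16 (np.float64(0.0002758704741121245), np.int64(56))  plate edge ang -6.17 (np.float64(0.00029807328629989687), np.int64(57))
y at x=.465: fixture axis -0.4207  plate axis -0.4237  tcp [ 0.4658 -0.4244  0.2239]
zu 0.0365  base edge ang -5.21 (np.float64(0.0002834417215857322), np.int64(56))  plate edge ang -6.19 (np.float64(0.00029987891758925816), np.int64(57))
y at x=.465: fixture axis -0.4208  plate axis -0.4239  tcp [ 0.466  -0.4247  0.2245]
```

View pics/s4.png

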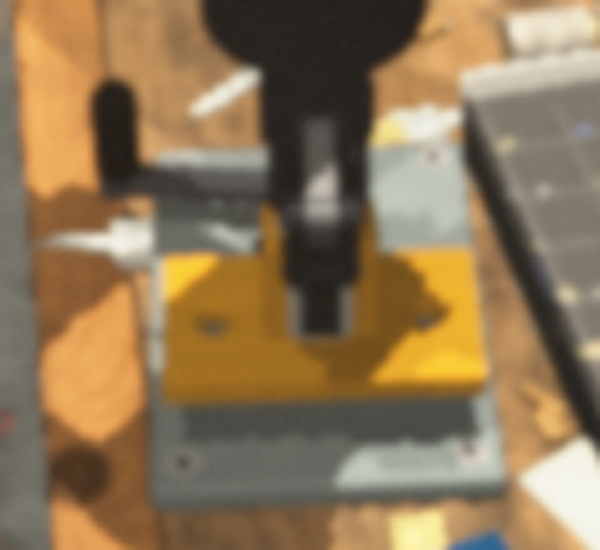

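The plate hovers just above the pins: its front edge spans (165–485, 395) in the crop and the base front edge spans (155–505, 500). I make a small correction and lower it with a softer grip.

Request:
apply_moves(plan=[[0.0,0.0,-0.0015,0.0,-0.009],[0.0,0.0,-0.0015,0.004,-0.009],[0.0,0.0,-0.0015,0.008,-0.009],[0.0,0.0,-0.0015,0.012,-0.009],[0.0,0.0,-0.0015,0.012,-0.009],[0.0,0.0,-0.0015,0.012,-0.009]], newtons=35)

```text
t: 7.55
tool_pos: [0.4655, -0.423, 0.2109]
tool_rot: [3.137, -0.164, -0.0]
contact_force: [-0.5, -1.1, -3.4]
opening: 0.0232
grip_force: 60.5
```

```bash
python3 - <<'E'
from m import *
im=measure(0); measure(0); state()
E
```

```text
zu 0.023  base edge ang -5.18 (np.float64(0.00028840289111482575), np.int64(56))  plate edge ang -5.99 (np.float64(0.0002911556419848236), np.int64(56))
y at x=.465: fixture axis -0.4208  plate axis -0.422  tcp [ 0.4655 -0.423   0.211 ]
zu 0.0231  base edge ang -5.12 (np.float64(0.0002849999771418491), np.int64(56))  plate edge ang -5.95 (np.float64(0.0002991458642265503), np.int64(56))
y at x=.465: fixture axis -0.4208  plate axis -0.4219  tcp [ 0.4656 -0.4229  0.2111]
{'t': 7.65, 'q': [-0.8556, 0.2498, 1.737, -0.0003, 1.1548, 0.8196], 'tool_pos': [0.4656, -0.4229, 0.2111], 'tool_rot': [3.1371, -0.1638, -0.0003], 'contact_force': [-0.4482, -1.7557, -2.9528], 'opening': 0.0235, 'grip_force': 60.4739}
```

Request:
apply_moves(plan=[[0.0,0.0,0.0,0.003,0],[0.0,0.0,0.0,0.006,0],[0.0,0.0,0.0,0.006,0],[0.0,0.0,0.0,0.006,0]], newtons=30)

```text
t: 7.98
tool_pos: [0.4656, -0.4236, 0.2053]
tool_rot: [3.135, -0.164, 0.001]
contact_force: [-0.5, -5.3, -2.7]
opening: 0.0237
grip_force: 60.7
```

Request:
apply_moves(plan=[[0.0,0.0,0.0008,0.0,0],[0.0,0.0,0.0008,0.0,0],[0.0,0.0,0.0008,0.003,0],[0.0,0.0,0.0008,0.005,0],[0.0,0.0,0.0008,0.006,0],[0.0,0.0,0.0008,0.006,0]])

```text
t: 8.48
tool_pos: [0.4656, -0.424, 0.2002]
tool_rot: [3.137, -0.163, -0.0]
contact_force: [-4.3, -2.0, 4.5]
opening: 0.0234
grip_force: 61.6
```

Request:
apply_moves(plan=[[0.05,0,0,0,0],[0.05,0,0,0,0],[0.05,0,0,0,0],[0.05,0,0,0,0],[0.05,0,0,-0.03,0],[0.05,0,0,-0.06,0],[0.05,0,0,-0.1,0],[0.05,0,0,-0.13,0],[0.05,0,0,-0.13,0]])

```text
t: 9.23
tool_pos: [0.4672, -0.4249, 0.3381]
tool_rot: [3.128, -0.163, 0.015]
contact_force: [0.1, -0.4, 1.1]
opening: 0.0501
grip_force: 0.0
```

```bash
python3 - <<'E'
from m import *
im=eyes.get_image("side"); o=state()
cv2.imwrite("pics/s5.png",cv2.resize(im["img"][280:410,270:390],None,fx=4.5,fy=4.5,interpolation=cv2.INTER_CUBIC))
for n in("side","top"):
    im=eyes.get_image(n)
    for t,z in(("cam_knob",.0525),("cam_pivot",.0525),("plate_mid",.038),("index_rib",.0145)):
        print(n,t,[(round(a["confidence"],2),at_z(a["point"],im,z)[:2].round(4)) for a in eyes.tip_of(t,im)[:1]])
    P=cloud(im); s=P[(abs(P[...,0]-.4655)<.07)&(abs(P[...,1]+.424)<.045)&(P[...,2]>.005)&(P[...,2]<.07)]
    print(n,"z hist",[(round(a,3),int(((s[:,2]>a)&(s[:,2]<a+.004)).sum())) for a in np.arange(.008,.068,.004)])
    top=s[(s[:,2]>.06)]; print("housing top",top.mean(0) if len(top) else 0)
    b=P[(abs(P[...,0]-.4)<.02)&(abs(P[...,1]+.32)<.03)&(P[...,2]>.06)&(P[...,2]<.08)]; print("knob top",len(b),b.mean(0) if len(b) else 0)
E
```

```text
{'t': 9.2833, 'q': [-0.856, 0.115, 1.6661, 0.0005, 1.3513, 0.8186], 'tool_pos': [0.4667, -0.4244, 0.3346], 'tool_rot': [3.131, -0.1628, 0.0105], 'contact_force': [0.3105, 0.0368, -0.4907], 'opening': 0.0498, 'grip_force': 0.0}
side cam_knob [(0.91, array([ 0.4021, -0.3214]))]
side cam_pivot [(0.63, array([ 0.4755, -0.3432]))]
side plate_mid [(0.73, array([ 0.4702, -0.4131]))]
side index_rib [(0.89, array([ 0.4807, -0.3108]))]
side z hist [(np.float64(0.008), 161), (np.float64(0.012), 621), (np.float64(0.016), 297), (np.float64(0.02), 1045), (np.float64(0.024), 76), (np.float64(0.028), 52), (np.float64(0.032), 34), (np.float64(0.036), 38), (np.float64(0.04), 36), (np.float64(0.044), 41), (np.float64(0.048), 38), (np.float64(0.052), 38), (np.float64(0.056), 40), (np.float64(0.06), 71), (np.float64(0.064), 186)]
housing top [ 0.46600086 -0.42553346  0.06463839]
knob top 88 [ 0.40135379 -0.32627922  0.06909138]
top cam_knob [(0.32, array([ 0.4373, -0.0548]))]
top cam_pivot [(0.74, array([ 0.4788, -0.3346]))]
top plate_mid [(0.35, array([ 0.6291, -0.1851]))]
top index_rib [(0.97, array([ 0.4788, -0.3105]))]
top z hist [(np.float64(0.008), 45), (np.float64(0.012), 38), (np.float64(0.016), 10), (np.float64(0.02), 6), (np.float64(0.024), 1), (np.float64(0.028), 0), (np.float64(0.032), 0), (np.float64(0.036), 0), (np.float64(0.04), 0), (np.float64(0.044), 0), (np.float64(0.048), 0), (np.float64(0.052), 0), (np.float64(0.056), 0), (np.float64(0.06), 0), (np.float64(0.064), 0)]
housing top 0
knob top 0 0
```

View pics/s5.png

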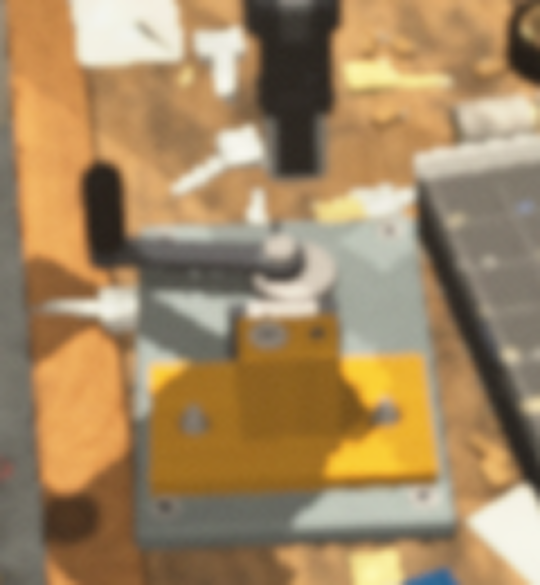

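The plate sits on the base with the pin tips showing in both holes, at about (193,418) and (388,410). The knob is free at about (103,210), with the lever still released.

Request:
apply_moves(plan=[[0.06,-0.025,-0.032,0.0,0.04],[0.06,-0.05,-0.064,0.02,0.08],[0.06,-0.075,-0.096,0.04,0.12],[0.06,-0.075,-0.096,0.06,0.12],[0.06,-0.075,-0.096,0.06,0.12],[0.06,-0.075,-0.096,0.06,0.12]])

```text
t: 10.28
tool_pos: [0.4007, -0.3199, 0.2682]
tool_rot: [-3.121, 0.351, 0.002]
contact_force: [0.1, -1.0, 0.7]
opening: 0.0603
grip_force: 0.0
```

```bash
python3 - <<'E'
from m import *
im=eyes.get_image("side"); cv2.imwrite("pics/s6.png",cv2.resize(im["img"][270:410,260:390],None,fx=4,fy=4,interpolation=cv2.INTER_CUBIC))
P=cloud(im); hsv=cv2.cvtColor(im["img"],cv2.COLOR_BGR2HSV)
m=(abs(P[...,2]-.0205)<.006)&(hsv[...,0]>15)&(hsv[...,0]<30)&(hsv[...,1]>120)&(abs(P[...,0]-.4655)<.07)&(abs(P[...,1]+.424)<.045)
m=cv2.erode(m.astype(np.uint8),np.ones((3,3)))>0; s=P[m]; A=np.c_[s[:,:2]-[.4655,-.424],np.ones(len(s))]
print("plate plane slope/z",len(s),np.linalg.lstsq(A,s[:,2],rcond=None)[0].round(4))
go(.4015,-.321,.21,-103)
for t,z in(("cam_knob",.0525),("cam_pivot",.0525)):
    print(t,[(round(a["confidence"],2),at_z(a["point"],im,z)[:2].round(4)) for a in eyes.tip_of(t,im)[:1]])
E
```

```text
plate plane slope/z 1056 [0.0012 0.0059 0.0212]
t 10.33 pos [ 0.4015 -0.321   0.2701] yang -102.84 F [ 0.4 -1.1  0.9] tilt [ 0.001 -0.001 -1.   ]
shift [-0.0001 -0.0001  0.0601] roll 0.0027
cam_knob [(0.62, array([ 0.4057, -0.3199]))]
cam_pivot [(0.83, array([ 0.4763, -0.3418]))]
```

View pics/s6.png

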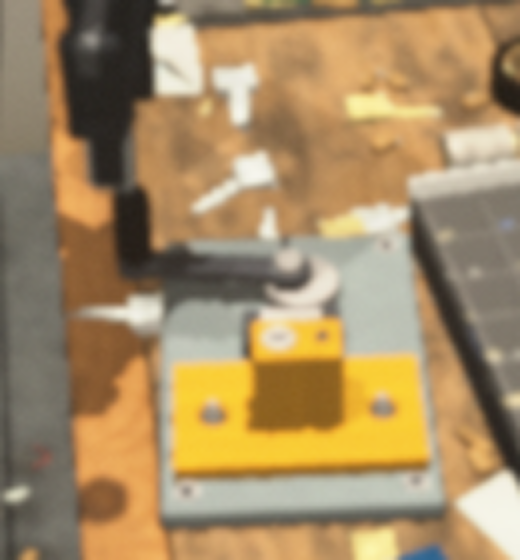

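The front finger, at (112,165) in the crop, lines up with the knob at (132,225) once its offset along the closing line is counted. The plate is level and flush, so I go down and grip the knob.

Request:
apply_moves(plan=[[0.06,0.001,0,0.02,0],[0.06,0.001,0,0.04,0],[0.06,0.001,0,0.06,0],[0.06,0.001,0,0.06,0],[0.06,0.001,0,0.06,0],[0.0,0.001,0,0.06,0],[0.0,0.001,0,0.06,0],[0.0,0.001,0,0.06,0],[0.0,0.001,0,0.06,0],[0.0,0.001,0,0.06,0],[0.0,0.001,0,0.06,0],[0.0,0.001,0,0.06,0]], newtons=40)

```text
t: 11.43
tool_pos: [0.4025, -0.3212, 0.2108]
tool_rot: [3.12, -0.351, 0.003]
contact_force: [-0.4, -0.2, 6.3]
opening: 0.018
grip_force: 39.1
```

```bash
python3 - <<'E'
from m import *
o=state(); M=R.from_rotvec(o["tool_rot"]).as_matrix()
piv=np.array([.4739,-.3394]); k=o["tool_pos"][:2]; r=k-piv; a0=np.radians(-5.6)
yx=np.array([np.cos(a0),np.sin(a0)]); xx=np.array([np.sin(a0),-np.cos(a0)])
th=np.arctan2(-r@xx,-r@yx); print("r",np.hypot(*r),"theta",th)
# re-anchor on the grasp: arc about pivot, radius 75
for t in np.linspace(th,1.57,12)[1:]:
    p=piv+.075*(-np.cos(t)*yx-np.sin(t)*xx); w=np.array([*(p-k),0]); d=M.T@w
    print(round(t,2),d.round(4)[:2],"roll",round(t-th,3))
E
```

```text
{'t': 11.4333, 'q': [-0.8181, -0.0024, 2.0154, -0.0003, 1.1257, 0.977], 'tool_pos': [0.4025, -0.3212, 0.2108], 'tool_rot': [3.1198, -0.3511, 0.0033], 'contact_force': [-0.4257, -0.1568, 6.2667], 'opening': 0.018, 'grip_force': 39.0711}
r 0.07369160765155443 theta 0.15183047310865885
0.28 [-0.0004 -0.0097] roll 0.129
0.41 [ 0.0017 -0.0191] roll 0.258
0.54 [ 0.0049 -0.0282] roll 0.387
0.67 [ 0.0094 -0.0368] roll 0.516
0.8 [ 0.0149 -0.0447] roll 0.645
0.93 [ 0.0214 -0.0519] roll 0.774
1.05 [ 0.0287 -0.0582] roll 0.902
1.18 [ 0.0368 -0.0634] roll 1.031
1.31 [ 0.0455 -0.0676] roll 1.16
1.44 [ 0.0547 -0.0707] roll 1.289
1.57 [ 0.0642 -0.0725] roll 1.418
```

Request:
apply_moves(plan=[[0.0,-0.0003,-0.005,-0.001,0.065],[0.0,-0.0003,-0.01,-0.001,0.129],[0.0,0.0006,-0.0145,-0.001,0.19],[0.0,0.0017,-0.019,-0.001,0.258],[0.0,0.0032,-0.0237,-0.001,0.32],[0.0,0.0049,-0.0282,-0.001,0.387],[0.0,0.007,-0.0325,-0.001,0.45],[0.0,0.0094,-0.0368,-0.001,0.516],[0.0,0.012,-0.0408,-0.001,0.58],[0.0,0.0149,-0.0447,-0.001,0.645],[0.0,0.0149,-0.0447,-0.001,0.645]])

```text
t: 12.35
tool_pos: [0.4277, -0.2813, 0.211]
tool_rot: [2.845, -1.323, 0.012]
contact_force: [5.7, -8.9, -6.5]
opening: 0.018
grip_force: 39.4
```

```bash
cat > arc.py <<'E'
from m import *
im=eyes.get_image("side")
o=state(); M=R.from_rotvec(o["tool_rot"]).as_matrix()
piv=np.array([.4739,-.3394]); k=o["tool_pos"][:2]; r=k-piv; a0=np.radians(-5.6)
yx=np.array([np.cos(a0),np.sin(a0)]); xx=np.array([np.sin(a0),-np.cos(a0)])
th=np.arctan2(-r@xx,-r@yx); print("r",np.hypot(*r),"theta",th)
F=o["contact_force"][:2]; rh=r/np.hypot(*r); print("F radial",F@rh,"tang(cw)",F@np.array([rh[1],-rh[0]]))
for t in np.linspace(th,1.57,8)[1:]:
    p=piv+.075*(-np.cos(t)*yx-np.sin(t)*xx); w=np.array([*(p-k),0]); d=M.T@w
    print(round(t,2),d.round(4)[:2],"roll",round(t-th,3))
E
python3 arc.py
```

```text
{'t': 12.4, 'q': [-0.7273, -0.0113, 2.0238, -0.0014, 1.1206, 1.7129], 'tool_pos': [0.4276, -0.2815, 0.211], 'tool_rot': [2.8464, -1.3207, 0.0122], 'contact_force': [6.4243, -7.2635, -6.2556], 'opening': 0.0178, 'grip_force': 39.4354}
r 0.0741738528781922 theta 0.798927181202181
F radial -9.68476415320029 tang(cw) 0.4849385667890344
0.91 [-0.0001 -0.0083] roll 0.11
1.02 [ 0.0014 -0.0164] roll 0.22
1.13 [ 0.0039 -0.0242] roll 0.33
1.24 [ 0.0072 -0.0318] roll 0.441
1.35 [ 0.0114 -0.0389] roll 0.551
1.46 [ 0.0162 -0.0456] roll 0.661
1.57 [ 0.0218 -0.0517] roll 0.771
```

Request:
apply_moves(plan=[[0.0,0.0014,-0.004,0.001,0.055],[0.0,0.0014,-0.0081,0.001,0.11],[0.0,0.002,-0.012,0.001,0.165],[0.0,0.0028,-0.016,0.001,0.22],[0.0,0.0039,-0.02,0.001,0.275],[0.0,0.0052,-0.0237,0.001,0.33],[0.0,0.0068,-0.0275,0.001,0.385],[0.0,0.0085,-0.0312,0.001,0.44],[0.0,0.0125,-0.0382,0.001,0.55],[0.0,0.0173,-0.0447,0.001,0.66],[0.0,0.0229,-0.0507,0.001,0.771],[0.0,0.0229,-0.0507,0.001,0.771]])

```text
t: 13.4
tool_pos: [0.4813, -0.2662, 0.2108]
tool_rot: [2.141, -2.297, 0.008]
contact_force: [-0.9, -5.4, 6.1]
opening: 0.0172
grip_force: 40.8
```

```bash
python3 arc.py; python3 - <<'E'
from m import *
im=eyes.get_image("side"); cv2.imwrite("pics/s7.png",cv2.resize(im["img"][260:400,260:400],None,fx=4,fy=4,interpolation=cv2.INTER_CUBIC))
for n in("side","top"):
    im=eyes.get_image(n)
    for t,z in(("cam_knob",.0525),("cam_pivot",.0525),("index_rib",.0145),("pin_left",.029),("pin_right",.029)):
        print(n,t,[(round(a["confidence"],2),at_z(a["point"],im,z)[:2].round(4)) for a in eyes.tip_of(t,im)[:1]])
E
```

```text
{'t': 13.45, 'q': [-0.6405, 0.0775, 1.933, -0.0022, 1.1268, 2.5684], 'tool_pos': [0.4809, -0.2662, 0.2108], 'tool_rot': [2.1457, -2.293, 0.0072], 'contact_force': [-0.3123, -4.987, 4.2332], 'opening': 0.0179, 'grip_force': 40.6855}
r 0.07357576505384258 theta 1.5679537789726508
F radial -4.994117166259739 tang(cw) 0.16165996159880153
1.57 [-0.0014 -0.0001] roll 0.0
1.57 [-0.0014 -0.0001] roll 0.001
1.57 [-0.0014 -0.0001] roll 0.001
1.57 [-0.0014 -0.0001] roll 0.001
1.57 [-0.0014 -0.0002] roll 0.001
1.57 [-0.0014 -0.0002] roll 0.002
1.57 [-0.0014 -0.0002] roll 0.002
side cam_knob []
side cam_pivot [(0.83, array([ 0.4765, -0.3422]))]
side index_rib [(0.64, array([ 0.4797, -0.319 ]))]
side pin_left [(0.85, array([ 0.5042, -0.4248]))]
side pin_right [(0.74, array([ 0.4239, -0.4129]))]
top cam_knob []
top cam_pivot [(0.41, array([ 0.4773, -0.334 ]))]
top index_rib [(0.66, array([0.4378, 0.104 ]))]
top pin_left [(0.94, array([ 0.4994, -0.4246]))]
top pin_right [(0.58, array([ 0.4286, -0.4155]))]
```

View pics/s7.png

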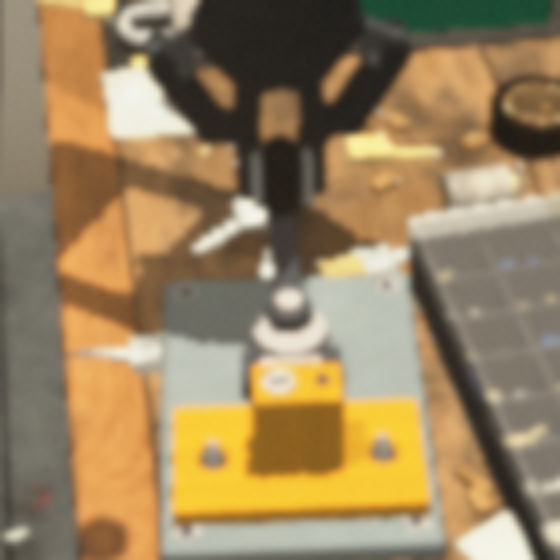

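In the crop the lever runs straight back from the pivot at (287,300) to the gripped knob at (285,175). The plate is still seated on both pins, at (212,453) and (383,447). I hold it there for a moment, then hand in.

Request:
apply_moves(plan=[[0.0,0,0,0,0],[0.0,0,0,0,0],[0.0,0,0,0,0],[0.0,0,0,0,0],[0.0,0,0,0,0],[0.0,0,0,0,0],[0.0,0,0,0,0],[0.0,0,0,0,0]])

```text
t: 14.77
tool_pos: [0.4804, -0.2661, 0.2109]
tool_rot: [2.147, -2.293, 0.008]
contact_force: [1.4, -5.4, 4.3]
opening: 0.0177
grip_force: 40.6
```

```bash
python3 arc.py | head -3; python3 -c "
from station import ctrl
print(ctrl.finish_job())"
```

```text
{'t': 14.8167, 'q': [-0.6412, 0.0762, 1.9342, -0.0018, 1.1262, 2.5671], 'tool_pos': [0.4804, -0.2662, 0.2109], 'tool_rot': [2.1465, -2.293, 0.0081], 'contact_force': [1.0686, -5.4016, 4.1312], 'opening': 0.0177, 'grip_force': 40.5946}
r 0.07351879892863775 theta 1.5610912617515018
F radial -5.28668701845318 tang(cw) 1.5393784751046025
the job is handed in; nothing more can be done
None
```

I handed the job in at about 14.8 s: the backplate is seated flush on both pins and released, and the gripper is holding the cam lever at an estimated 1.56 rad; the jaw nose's press on the plate could not be measured, and no verdict came back.

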